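# Set up the still life under the lamp

## Task

Set up the still life for the drawing class on the plywood board: first swing the lamp arm well clear, to the left, then stand whichever of these things are on the table upright on the board, as seen from the robot and square to the board: the bottle midway between the jug and the crock without touching either, the cup straight in front of the jug, the tin can straight behind the jug, the plaster prism straight behind the crock and the wooden casket straight to the right of the crock, each with a gap of about 3 cm to its neighbour. When all of them stand there, swing the lamp back so that its head is over the middle of the board. Leave the jug, the crock and everything else on the table where they are; things may get knocked, so check the set-up before you finish.

Things in the scene. Friction and masses are not known exactly. Their poses are not given: they have to be found in the camera images.
- board: plywood staging board lying on the table, 340 (x) by 520 (y) by 12 thick, fixed. Origin at the centre of its underside; its x axis points away from the robot ('behind'), its y axis to the left. Its top is 12 above the table.
- board_mid (a point): the middle of the board's top face.
- jug: brown earthenware jug standing on the board, left of its middle: round belly 90 across, 135 tall, handle on its left (y) side reaching 78 from the axis, heavy. Origin at the centre of its underside; axes as the board's.
- crock: white ceramic lidded crock with a thin blue band standing on the board, right of its middle: 84 across, 114 tall with its lid knob, heavy. Origin at the centre of its underside; axes as the board's.
- bottle: green glass bottle, 60 across, 185 tall: straight to 98, shoulder to 125, then a neck 28 across up to 185 (grip it by the neck). Origin at the centre of its underside, z up. May be absent.
- cup: small white ceramic cup without handle, open at the top, 66 across at the rim and a little less at the foot, 72 tall. Origin at the centre of its underside, z up. May be absent.
- can: plain ribbed tin can, a closed cylinder 66 across, 110 tall. Origin at the centre of its underside, z up. May be absent.
- casket: small wooden casket with a dark lid (fixed shut), 66 along its x, 60 along its y, 67 tall. Origin at the centre of its underside, z up. May be absent.
- prism: white plaster drawing solid: six-sided prism 110 tall, 56 across flats; one pair of flats faces along its own x axis, the others at 60 degrees to it. Origin at the centre of its underside, z up. May be absent.
- lamp_arm (a joint): angle of the lamp's horizontal arm about its upright post, which stands behind the board at the left. About 0 with the head over the board's middle; grows as the arm swings clear to the left (clockwise from above), stops at -0.35 and 1.4; more than 1.0 is well clear. Stays where left; under 2 N moves it.
- lamp_knob (a point): on the lamp head at the end of the arm: an upright round knob 26 across to grip from above, standing from 293 to 337 above the table, this point on its axis at 315. Directly below it is the white shade, 100 across, from 235 to 283 above the table. The arm is a tube 16 thick at 285, 291 from post axis to knob.
- lamp_hinge (a point): on the axis of the lamp post, 315 above the table (the post itself ends at 298).
- eraser: bystander: white eraser 50 by 26 by 14 lying among the things. Origin at the centre of its underside.
- paint_bowl: bystander: orange paint bowl, 100 across, 40 tall, at the front left. Origin at the centre of its underside.
- paintbrush: bystander: paintbrush 200 long lying in front of the board.
- sketchbook: bystander: black sketchbook 210 by 150 by 18, left of the board. Origin at the centre of its underside.
- charcoal_box: bystander: flat cardboard box 60 by 120 by 20, at the right rear. Origin at the centre of its underside.
There are look-alikes about, which are no part of the job. What is shaped like the prism but pink or turquoise is not meant.

How it is judged (in metres and radians):
On the way, in this order (a step that is already met when the one before it is completed fails the run):
1. the lamp arm is swung well clear to the left (value of joint lamp_arm above 0.95 rad), for 0.2 s.
2. all the things present stand in their places, released, with the lamp still clear (y of bottle in the frame of jug below -0.081 m and y of bottle in the frame of crock above 0.078 m and x of bottle in the frame of jug between -0.027 and 0.027 m and x of bottle in the frame of crock between -0.027 and 0.027 m and z of bottle in the frame of board between 0.008 and 0.018 m and angle between each of bottle, cup, can, casket, prism's own z axis and vertical below 0.1 rad and linear speed of each of bottle, cup, can, casket, prism below 0.03 m/s and contact force between each of bottle, cup, can, casket, prism and the fingers below 0.1 N and x of cup in the frame of jug between -0.135 and -0.083 m and y of cup in the frame of jug between -0.025 and 0.025 m and z of cup in the frame of board between 0.008 and 0.018 m and x of can in the frame of jug between 0.083 and 0.135 m and y of can in the frame of jug between -0.025 and 0.025 m and z of can in the frame of board between 0.008 and 0.018 m and y of casket in the frame of crock between -0.135 and -0.083 m and x of casket in the frame of crock between -0.025 and 0.025 m and z of casket in the frame of board between 0.008 and 0.018 m and x of prism in the frame of crock between 0.083 and 0.135 m and y of prism in the frame of crock between -0.025 and 0.025 m and z of prism in the frame of board between 0.008 and 0.018 m and value of joint lamp_arm above 0.95 rad), for 0.2 s.
3. the lamp head is back over the middle of the board (horizontal distance between lamp_knob and board_mid below 0.045 m), for 0.2 s.
At the end, for the whole second after the job is handed in: Everything present stands upright, at rest, on the board; centres 83-135 mm from the neighbour's, 25 mm sideways; bottle between, 81 mm or more from the jug, 78 from the crock, 27 in depth. Jug, crock within 20 mm of their start. Lamp knob at rest within 45 mm of board_mid, level (y of bottle in the frame of jug below -0.081 m and y of bottle in the frame of crock above 0.078 m and x of bottle in the frame of jug between -0.027 and 0.027 m and x of bottle in the frame of crock between -0.027 and 0.027 m and z of bottle in the frame of board between 0.008 and 0.018 m and angle between each of bottle, cup, can, casket, prism, jug, crock's own z axis and vertical below 0.1 rad and linear speed of each of bottle, cup, can, casket, prism below 0.03 m/s and contact force between each of bottle, cup, can, casket, prism and the fingers below 0.1 N and x of cup in the frame of jug between -0.135 and -0.083 m and y of cup in the frame of jug between -0.025 and 0.025 m and z of cup in the frame of board between 0.008 and 0.018 m and x of can in the frame of jug between 0.083 and 0.135 m and y of can in the frame of jug between -0.025 and 0.025 m and z of can in the frame of board between 0.008 and 0.018 m and y of casket in the frame of crock between -0.135 and -0.083 m and x of casket in the frame of crock between -0.025 and 0.025 m and z of casket in the frame of board between 0.008 and 0.018 m and x of prism in the frame of crock between 0.083 and 0.135 m and y of prism in the frame of crock between -0.025 and 0.025 m and z of prism in the frame of board between 0.008 and 0.018 m and distance of each of jug, crock from where it was at the start of the episode below 0.02 m and horizontal distance between lamp_knob and board_mid below 0.045 m and velocity of joint lamp_arm between -0.05 and 0.05 rad/s); the robot touches nothing.
It fails at once if another thing on the table is shifted by more than 5 cm (distance of any of eraser, paint_bowl, paintbrush, sketchbook, charcoal_box from where it was at the start of the episode above 0.05 m).
Of bottle, cup, can, casket, prism only 4 to 5 are there at a start; the rules pass over those that are not, and their reading is None.
At some moment in a run one of cup, casket may be knocked a few centimetres aside while the robot is not near it.
It also fails if it takes over 210 s, if anything falls off the work surface, if the arm or the gripper's body presses on something with over 40 N, if the wrist force passes 120 N, or if a joint passes its speed limit or range.

## Robot

A 7-joint arm with a two-finger parallel gripper is mounted at the origin on the work surface. World frame = base frame: x ahead of the robot, y to its left, z up, the work surface at z = 0. Lengths are in m, angles in degrees, forces in N, time in s.
With the tool pointing down it reaches from about 0.425 to 0.875 m from the base axis. Payload 4.7 kg.
Tool frame: the origin (TCP) lies at the centre of the arm's flange, where the gripper is bolted on; the fingertips stand 182 mm ahead of it and the grasp point (between the pads) lies 164 mm ahead of it (env.grip_depth is the distance from the TCP to the grasp point, in m); z points along the fingers, y is the line along which they close (so a half turn about z gives the same grasp; the last joint's range is limited). The gripper opens to 87 mm and grips with 3 to 60 N. Pads are 19 mm wide; open, the fingers measure 117 mm over their backs; the gripper's body (75 mm by 190 mm) begins 51 mm behind the grasp point.
Start: joints at [-75.682, 18.392, -4.016, 83.108, 1.295, 78.541, -3.26], TCP at [0.152, 0.632, 0.405] pointing down, gripper open.
Joint ranges: [-163.93, 163.93], [-17.29, 119.83], [-79.2, 71.16], [3.27, 140.29], [-89.18, 269.18], [5.43, 117.66], [-154.24, 154.24]. Speed limits (degrees/s): [147.25, 147.25, 180, 180, 180, 180, 180].

## Interface

Orientations are given as [roll, pitch, yaw] about the fixed x, y, z axes, in that order (R = Rz(yaw) Ry(pitch) Rx(roll)).
In Python, from cell import env gives the robot as it stands. The module is installed in compiled form; this text tells all that it offers.
- The arm moves only by the tool send_rows, never from a script. Its arguments are lists of equal length, an entry for each row: "xyz": the shift along the tool's x, y, z in m, a list of three; "rotation": the turn, a rotation vector about the tool's x, y, z in rad, a list of three; "jaw": the opening, from 0 (shut) to 1 (fully open). A call has 1 to 20 rows; each row shifts and turns the commanded pose from where the row before left it, along the tool's axes as they then stand; what a row does not reach is not made up. A row lasts 1/10 s, in which the tool goes at most 50 mm and 8.59 degrees, less where a joint would pass 70% of its speed; a pose out of reach is approached as far as the arm can. A call is refused whole if a number of a shift passes 0.05 or a number of a turn 0.15, either way. A call with a gripper value outside its range is refused whole. The fingers move at their own pace and stop on an object; "newtons" is the grip in N (left out, the last holds). Time passes only in rows, so rows that do not move let the fingers close. It gives the time, the measured TCP pose, the force, the opening and the grip force at its end, in the units of the state.
- env.get_obs(): the state, without advancing time (a new reading comes with each control period).
- env.read_camera(name): name is "scene" or "top"; returns a dict with "image" (400x640x3 uint8, blue, green, red), "fx", "fy", "cx", "cy" (pixels), "R" (3x3) and "t" (3): a world point X has camera coordinates R X + t. Camera axes: x right, y down, z forward; pixel columns grow to the right and rows downward; lengths in m; the calibration is good to about 2 mm. A picture is of the moment at which its call begins. There is no depth.
- env.sign_off(): hands the job in; it is judged then, once.
The state is a dict: "time_s": time; "qpos": joint angles; "joint_velocities": joint speeds; "effort": joint torques, N m; "tool_pos": TCP position; "tool_rot": TCP orientation; "force": force on the tool from outside, world axes, zero at the start; "wrist_torque": the same for the moment, N m; "grip_width": finger opening in m; "grasp_force": force on a finger pad.
Only numpy, scipy, OpenCV 4.12 (cv2) and the standard library are available. Lean on these libraries where they do the work, as an engineer would, in place of code of your own. Each camera call takes 0.05 s, during which the arm holds its last target. There are 200 camera calls.

## Working session

There is one attempt and no reset: what is moved stays moved. The work goes in short steps, Python scripts to look and compute and a tool call to move; the robot and the scene stay as the last step left them, time stands still between calls to the robot, and variables do not carry over. Pictures are saved under pics/ and viewed, at most 14 in all, crops included, and the job is handed in when it is done.

Besides the shell and the picture viewer there is one more tool, called after "Emit:" as a command line: name --argument value ..., lists and objects as JSON in quotes. send_rows: Moves the arm, as the interface text tells. Its arguments: {"type":"object","properties":{"xyz":{"type":"array"},"rotation":{"type":"array"},"jaw":{"type":"array"},"newtons":{"type":"number"}},"required":["xyz","rotation","jaw"]}

```bash
mkdir -p pics
python3 - <<'E'
from cell import env
import cv2,numpy as np
for n in("scene","top"):
    c=env.read_camera(n); cv2.imwrite(f"pics/{n}0.png",c["image"]); print(n,c["fx"],c["fy"],c["cx"],c["cy"],np.round(c["R"],4).tolist(),np.round(c["t"],4).tolist())
o=env.get_obs(); print(o, env.grip_depth)
E
```

```text
scene 362.5794054011565 362.5794054011565 322.0286722693013 200.79170724542587 [[0.4912, 0.8709, -0.0175], [0.499, -0.2978, -0.8138], [-0.7139, 0.3911, -0.5808]] [-0.301, -0.0844, 1.5232]
top 390.3691407024541 390.3691407024541 320.0151007549247 198.78898292169123 [[0.015, -0.9998, -0.009], [-0.9985, -0.0145, -0.0525], [0.0524, 0.0098, -0.9986]] [0.0276, 0.5298, 1.6013]
{'time_s': 0.1, 'qpos': array([-75.68308852,  18.43513035,  -4.01540691,  83.16862672,
         1.29683063,  78.54043972,  -3.25894425]), 'joint_velocities': array([-0.01558037, -0.0534836 ,  0.06076938, -0.14164338, -0.03366848,
        0.04302975,  0.03340081]), 'effort': array([ 3.13807022e-04, -4.92577064e+01, -4.05481188e-01, -3.13394380e+01,
       -6.41397550e-02,  3.97079706e-02,  7.19509717e-05]), 'tool_pos': array([0.15183444, 0.63182867, 0.40376074]), 'tool_rot': array([-1.79901137e+02,  7.29884610e-03,  1.66494008e+02]), 'force': array([ 0.26323526, -0.02094671, -0.6983404 ]), 'wrist_torque': array([-0.00817453, -0.01477912, -0.00504212]), 'grasp_force': 0.0, 'grip_width': 0.08723548541374172} 0.1635
```

View pics/scene0.png

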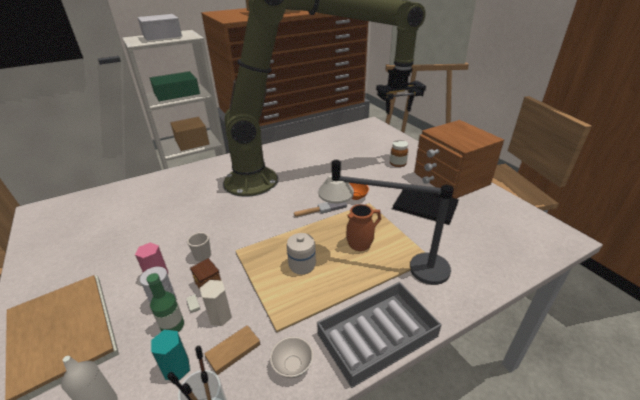

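View pics/top0.png

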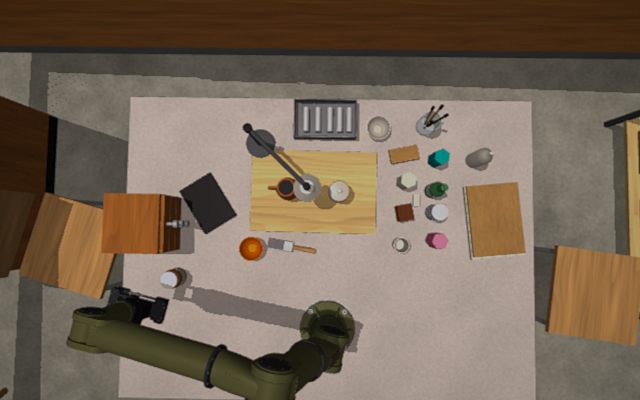

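Candidates, top-view pixels:
- **Prism:** white (408,181). Pink (437,241) and turquoise (438,158) are look-alikes.
- **Bottle:** green (436,189). The grey bottle (479,158) is a look-alike.
- **Can:** silver (438,212). The jar (172,278) and brush pot (428,124) are look-alikes.
- **Cup:** white (401,245). The bowl (378,128) is a look-alike.
- **Casket:** dark-lidded (404,212). The flat charcoal box is at (404,155), the eraser at (416,200).

A close crop of both views will check the choice.

```bash
cat > h.py <<'E'
from cell import env
import cv2,numpy as np
def cam(n,save=None):
    c=env.read_camera(n)
    if save: cv2.imwrite(f"pics/{save}.png",c["image"])
    return c
def ray(c,u,v):
    R=np.array(c["R"]);t=np.array(c["t"]);C=-R.T@t
    return C,R.T@np.array([(u-c["cx"])/c["fx"],(v-c["cy"])/c["fy"],1])
def plane(c,u,v,z):
    C,d=ray(c,u,v);return C+d*(z-C[2])/d[2]
def proj(c,X):
    p=np.array(c["R"])@np.array(X)+np.array(c["t"]);return c["fx"]*p[0]/p[2]+c["cx"],c["fy"]*p[1]/p[2]+c["cy"]
def crop(im,x0,y0,x1,y1,s):
    a=cv2.resize(im[y0:y1,x0:x1],None,fx=s,fy=s,interpolation=cv2.INTER_CUBIC)
    for x in range(-(-x0//10)*10,x1,10):
        cv2.line(a,((x-x0)*s,0),((x-x0)*s,6 if x%50 else 16),(0,0,255),1)
    for y in range(-(-y0//10)*10,y1,10):
        cv2.line(a,(0,(y-y0)*s),(6 if y%50 else 16,(y-y0)*s),(0,0,255),1)
    return a
E
python3 - <<'E'
from h import *
t=cv2.imread("pics/top0.png");s=cv2.imread("pics/scene0.png")
a=crop(t,385,145,455,255,5);b=crop(s,130,225,240,375,4)
c=np.zeros((600,800,3),np.uint8);c[:550,:350]=a;c[:,355:795]=b;cv2.imwrite("pics/c1.png",c)
d=np.zeros((600,800,3),np.uint8);d[:330,:780]=crop(t,240,125,370,180,6);d=crop(t,235,120,393,238,5);cv2.imwrite("pics/c2.png",d)
E
```

```text
(no output)
```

View pics/c1.png

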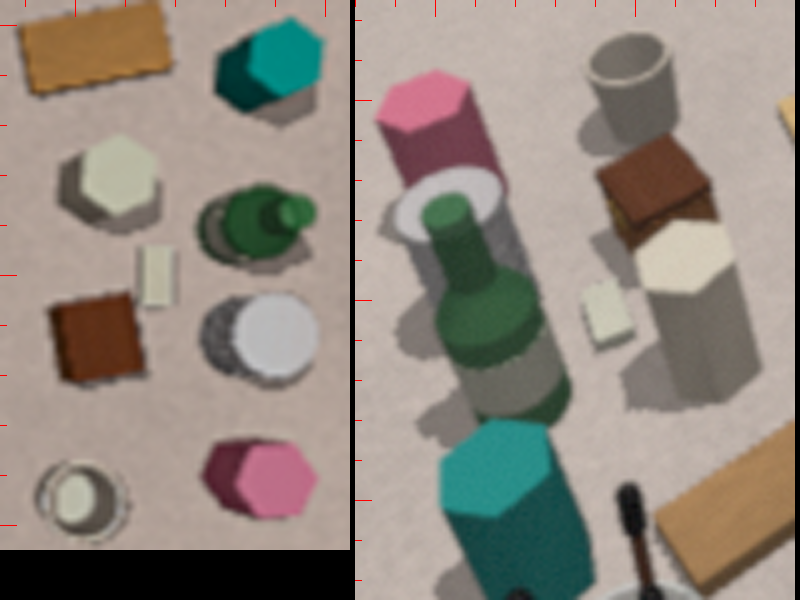

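View pics/c2.png

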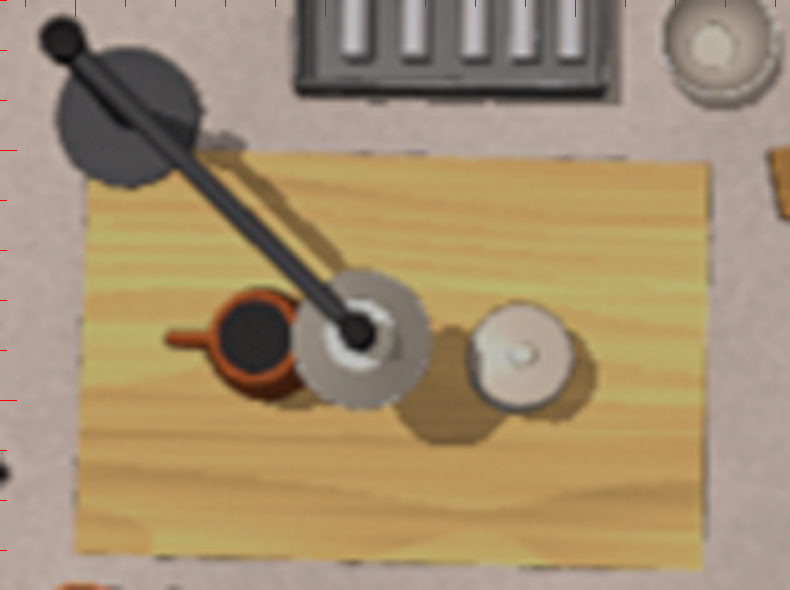

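The choice is confirmed: all five things are present. Top-view centres are prism top ≈(408.5,179.5), bottle neck ≈(444,187), can top ≈(440,211.5), casket lid ≈(405,212.5) and cup rim ≈(401.5,245). Crop 2 shows the jug mouth ≈(286,187), crock knob ≈(339,190.5), lamp knob ≈(306.5,186.5) and the post top, seen over its base, ≈(247.5,128).

```bash
cat > m.py <<'E'
from h import *
def blob(c,u,v,tol,win=60):
    im=cv2.GaussianBlur(c["image"],(3,3),0);m=np.zeros((402,642),np.uint8)
    cv2.floodFill(im.copy(),m,(int(round(u)),int(round(v))),0,(tol,)*3,(tol,)*3,4|cv2.FLOODFILL_MASK_ONLY|cv2.FLOODFILL_FIXED_RANGE|(255<<8))
    m=m[1:-1,1:-1];k=max(cv2.findContours(m,cv2.RETR_EXTERNAL,cv2.CHAIN_APPROX_NONE)[0],key=cv2.contourArea)
    M=cv2.moments(cv2.convexHull(k));return M["m10"]/M["m00"],M["m01"]/M["m00"],M["m00"],cv2.minAreaRect(k)
E
python3 - <<'E'
from m import *
t=cam("top");s=cam("scene")
def hand(n,x,y,z,o=(385,145)):
    print(n,"hand",np.round(plane(t,o[0]+(x+.5)/5-.5,o[1]+(y+.5)/5-.5,z),4))
for n,(u,v),(a,b),z,tol in [("prism",(408,179),(200,289),.11,25),("bottle",(444,187),(242,278),.185,25),("can",(440,212),(242,273),.11,30),("casket",(405,212),(293,270),.067,22)]:
    B=blob(t,u,v,tol); print(n,[round(q,1) for q in B[:3]],np.round(plane(t,*B[:2],z),4),B[3])
for n,(a,b),z in [("prism",(685,257),.11),("bottle",(447,211),.185),("can",(449,205),.11),("casket",(655,178),.067),("cup",(629,60),.072)]:
    print(n,"scene",np.round(plane(s,130+(a-355)/4-.4,225+b/4-.4,z),4))
for q in [("prism",119,174,.11),("bottle",297,210,.185),("can",275,335,.11),("casket",101,337,.067),("cup",83,502,.072)]: hand(*q)
o=(235,120)
for q in [("jug",257,337,.147),("crock lid",522,357,.105),("crockknob",522,354,.126),("knob",357,332,.337),("posttop",62,40,.298),("postbase",128,117,.01),("LB",87,152,.012),("RB",710,163,.012),("RF",705,570,.012),("LF",75,553,.012)]: hand(*q,o=o)
for n,u,v,z in [("knob",335.5,164,.337),("posttop",447,189,.298),("crock",300,240,.126),("jug",362,212,.147),("postbase",431,268,.01)]: print(n,"scene",np.round(plane(s,u,v,z),4))
for pts in [((60,307),(130,295)),((130,295),(145,370)),((70,380),(145,370)),((52,310),(70,380))]:
    p=[plane(t,385+x/5,145+y/5,.067) for x,y in pts];d=p[1]-p[0];print("casket edge",np.degrees(np.arctan2(d[1],d[0])),np.linalg.norm(d))
for pts in [((85,150),(83,193)),((156,150),(157,190)),((117,135),(120,215))]:
    p=[plane(t,385+x/5,145+y/5,.11) for x,y in pts];d=p[1]-p[0];print("hex",np.degrees(np.arctan2(d[1],d[0])),np.linalg.norm(d))
E
```

```text
prism [301.3, 202.7, 70241.5] [0.5081 0.1071 0.11  ] ((302.18280029296875, 207.33518981933594), (354.6223449707031, 212.9644012451172), 3.4027695655822754)
bottle [443.4, 187.2, 24.0] [ 0.5701 -0.4216  0.185 ] ((443.50006103515625, 187.00001525878906), (6.363960266113281, 4.949747562408447), 45.0)
can [440.3, 211.1, 207.0] [ 0.4832 -0.4324  0.11  ] ((440.25006103515625, 211.25003051757812), (16.26345443725586, 15.55634880065918), 45.0)
casket [404.3, 212.3, 204.5] [ 0.4775 -0.3021  0.067 ] ((404.2161865234375, 212.2973175048828), (14.79590892791748, 14.79590892791748), 80.53767395019531)
prism scene [ 0.6052 -0.309   0.11  ]
bottle scene [ 0.573  -0.4248  0.185 ]
can scene [ 0.4837 -0.4308  0.11  ]
casket scene [ 0.4821 -0.3046  0.067 ]
cup scene [ 0.3529 -0.29    0.072 ]
prism hand [ 0.6049 -0.3085  0.11  ]
bottle hand [ 0.5721 -0.4237  0.185 ]
can hand [ 0.4814 -0.4296  0.11  ]
casket hand [ 0.4787 -0.3039  0.067 ]
cup hand [ 0.3479 -0.2891  0.072 ]
jug hand [0.5654 0.1643 0.147 ]
crock lid hand [ 0.5561 -0.0392  0.105 ]
crockknob hand [ 0.5569 -0.0383  0.126 ]
knob hand [0.5542 0.0794 0.337 ]
posttop hand [0.7566 0.2881 0.298 ]
postbase hand [0.7597 0.2893 0.01  ]
LB hand [0.7294 0.3226 0.012 ]
RB hand [ 0.7271 -0.1972  0.012 ]
RF hand [ 0.3892 -0.1956  0.012 ]
LF hand [0.3952 0.3245 0.012 ]
knob scene [0.5687 0.0722 0.337 ]
posttop scene [0.7643 0.2828 0.298 ]
crock scene [ 0.5701 -0.0449  0.126 ]
jug scene [0.5739 0.1632 0.147 ]
postbase scene [0.7626 0.2907 0.01  ]
casket edge -79.4241142762737 0.05668838942806883
casket edge -168.533802651229 0.06082347480187312
casket edge -81.55059091645322 0.06024555689715441
casket edge -165.29122927241525 0.05745067593986631
hex 177.58663840111655 0.03368252821759365
hex -178.4553194111306 0.031277649704915284
hex -177.684882775877 0.06256593257787288
```

Two views agree to within a few mm. Working positions:

| Thing | x | y |
|---|---|---|
| Prism | 0.605 | -0.309 |
| Bottle | 0.572 | -0.424 |
| Can | 0.482 | -0.430 |
| Casket (yaw about 11°) | 0.480 | -0.304 |
| Cup | 0.350 | -0.289 |
| Jug | 0.567 | 0.164 |
| Crock | 0.557 | -0.039 |
| Lamp knob | 0.555 | 0.078 |
| Lamp post | 0.760 | 0.289 |

The lamp comes first.

Emit:
send_rows --xyz '[[0, 0, -0.016], [0, 0, -0.016], [0, 0, -0.016], [0, 0, -0.016], [0, 0, -0.016], [0, 0, -0.016], [0, 0, -0.016], [0, 0, -0.016], [0, 0, -0.016], [0, 0, -0.016]]' --rotation '[[0, 0, 0.1335], [0, 0, 0.1335], [0, 0, 0.1335], [0, 0, 0.1335], [0, 0, 0.1335], [0, 0, 0.1335], [0, 0, 0.1335], [0, 0, 0.1335], [0, 0, 0.1335], [0, 0, 0.1335]]' --jaw '[1, 1, 1, 1, 1, 1, 1, 1, 1, 1]' --newtons 15

```text
time_s: 1.2
tool_pos: [0.1518, 0.632, 0.5652]
tool_rot: [-180.0, 0.0, 89.7]
force: [0.3, 0.1, -0.2]
grip_width: 0.0871
grasp_force: 0.0
```

Emit:
send_rows --xyz '[[-0.0307, 0.0224, 0], [-0.0307, 0.0224, 0], [-0.0307, 0.0224, 0], [-0.0307, 0.0224, 0], [-0.0307, 0.0224, 0], [-0.0307, 0.0224, 0], [-0.0307, 0.0224, 0], [-0.0307, 0.0224, 0], [-0.0307, 0.0224, 0], [-0.0307, 0.0224, 0], [-0.0307, 0.0224, 0], [-0.0307, 0.0224, 0], [-0.0307, 0.0224, 0], [-0.0307, 0.0224, 0], [-0.0307, 0.0224, 0], [-0.0307, 0.0224, 0], [-0.0307, 0.0224, 0], [-0.0307, 0.0224, 0], [0, 0, 0], [0, 0, 0]]' --rotation '[[0, 0, 0], [0, 0, 0], [0, 0, 0], [0, 0, 0], [0, 0, 0], [0, 0, 0], [0, 0, 0], [0, 0, 0], [0, 0, 0], [0, 0, 0], [0, 0, 0], [0, 0, 0], [0, 0, 0], [0, 0, 0], [0, 0, 0], [0, 0, 0], [0, 0, 0], [0, 0, 0], [0, 0, 0], [0, 0, 0]]' --jaw '[1, 1, 1, 1, 1, 1, 1, 1, 1, 1, 1, 1, 1, 1, 1, 1, 1, 1, 1, 1]'

```text
time_s: 3.2
tool_pos: [0.5553, 0.0786, 0.5644]
tool_rot: [-180.0, 0.0, 89.9]
force: [-0.3, 1.3, 0.7]
grip_width: 0.0868
grasp_force: 0.0
```

Emit:
send_rows --xyz '[[0, 0, 0.02], [0, 0, 0.02], [0, 0, 0.02], [0, 0, 0.02], [0, 0, 0], [0, 0, 0], [0, 0, 0], [0, 0, 0], [0, 0, 0], [0, 0, 0], [0, 0, 0], [0, 0, 0]]' --rotation '[[0, 0, 0], [0, 0, 0], [0, 0, 0], [0, 0, 0], [0, 0, 0], [0, 0, 0], [0, 0, 0], [0, 0, 0], [0, 0, 0], [0, 0, 0], [0, 0, 0], [0, 0, 0]]' --jaw '[1, 1, 1, 1, 0.15, 0.15, 0.15, 0.15, 0.15, 0.15, 0.15, 0.15]' --newtons 8

```text
time_s: 4.4
tool_pos: [0.5551, 0.0794, 0.4848]
tool_rot: [180.0, -0.0, 90.0]
force: [0.4, -0.9, -0.1]
grip_width: 0.0312
grasp_force: 0.0
```

Run:
```python
import numpy as np
P=np.array([.760,.288]);k=np.array([.5553,.0786]);d=k-P;r=np.linalg.norm(d);a0=np.arctan2(d[1],d[0]);print(r,np.degrees(a0))
n=18;c=[P+r*np.array([np.cos(a0-i*1.16/n),np.sin(a0-i*1.16/n)]) for i in range(n+1)]
print([[round(float(b[1]-a[1]),4),round(float(b[0]-a[0]),4),0] for a,b in zip(c,c[1:])])
```

```text
0.2928317776471672 -134.3497256671496
[[0.0136, -0.0131, 0], [0.0144, -0.0122, 0], [0.0152, -0.0112, 0], [0.0159, -0.0102, 0], [0.0165, -0.0092, 0], [0.0171, -0.0081, 0], [0.0175, -0.007, 0], [0.0179, -0.0058, 0], [0.0183, -0.0046, 0], [0.0185, -0.0035, 0], [0.0187, -0.0023, 0], [0.0188, -0.001, 0], [0.0189, 0.0002, 0], [0.0188, 0.0014, 0], [0.0187, 0.0026, 0], [0.0185, 0.0038, 0], [0.0182, 0.005, 0], [0.0178, 0.0061, 0]]
```

Emit:
send_rows --xyz '[[0, 0, 0], [0, 0, 0], [0, 0, 0], [0, 0, 0]]' --rotation '[[0, 0, 0], [0, 0, 0], [0, 0, 0], [0, 0, 0]]' --jaw '[0.1, 0.1, 0.1, 0.1]' --newtons 8

```text
time_s: 4.8
tool_pos: [0.5553, 0.0796, 0.4848]
tool_rot: [180.0, -0.0, 90.0]
force: [1.6, 0.9, -0.3]
grip_width: 0.0257
grasp_force: 8.0
```

Emit:
send_rows --xyz '[[0.0136, -0.0131, 0], [0.0144, -0.0122, 0], [0.0152, -0.0112, 0], [0.0159, -0.0102, 0], [0.0165, -0.0092, 0], [0.0171, -0.0081, 0], [0.0175, -0.007, 0], [0.0179, -0.0058, 0], [0.0183, -0.0046, 0], [0.0185, -0.0035, 0], [0.0187, -0.0023, 0], [0.0188, -0.001, 0], [0.0189, 0.0002, 0], [0.0188, 0.0014, 0], [0.0187, 0.0026, 0], [0.0185, 0.0038, 0], [0.0182, 0.005, 0], [0.0178, 0.0061, 0], [0, 0, 0], [0, 0, 0]]' --rotation '[[0, 0, 0], [0, 0, 0], [0, 0, 0], [0, 0, 0], [0, 0, 0], [0, 0, 0], [0, 0, 0], [0, 0, 0], [0, 0, 0], [0, 0, 0], [0, 0, 0], [0, 0, 0], [0, 0, 0], [0, 0, 0], [0, 0, 0], [0, 0, 0], [0, 0, 0], [0, 0, 0], [0, 0, 0], [0, 0, 0]]' --jaw '[0.1, 0.1, 0.1, 0.1, 0.1, 0.1, 0.1, 0.1, 0.1, 0.1, 0.1, 0.1, 0.1, 0.1, 0.1, 0.1, 0.1, 0.1, 0.1, 0.1]'

```text
time_s: 6.8
tool_pos: [0.4883, 0.3928, 0.4846]
tool_rot: [179.7, 0.1, 89.9]
force: [8.9, -1.7, -1.6]
grip_width: 0.0259
grasp_force: 8.0
```

Run:
```python
from h import *
t=cam("top");s=cam("scene")
cv2.imwrite("pics/l1.png",np.vstack([t["image"][80:340,:],s["image"][100:400,:]]))
print(proj(t,[.4895,.3981,.337]))
```

```text
(np.float64(209.59042908497028), np.float64(204.08114965949133))
```

View pics/l1.png

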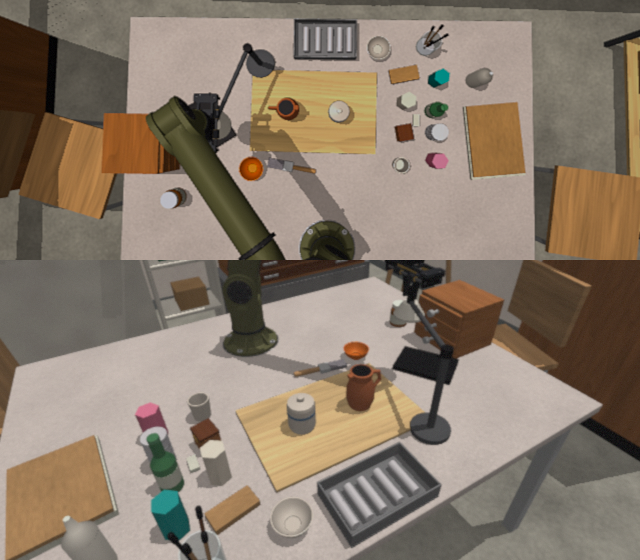

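The picture shows the lamp swung to the left: head under the gripper at about (210,124) in the pasted top view, arm to the post at (248,48). The jug (287,108) and crock (339,112) are untouched. Next I release the knob and go to the bottle.

Emit:
send_rows --xyz '[[0, 0, 0], [0, 0, 0], [0, 0, 0], [0, 0, 0], [0, 0, -0.0225], [0, 0, -0.0225], [0, 0, -0.0225], [0, 0, -0.0225], [0, 0, 0], [0, 0, 0], [0, 0, 0], [0, 0, 0], [0, 0, 0], [0, 0, 0], [0, 0, 0], [0, 0, 0], [0, 0, 0], [0, 0, 0], [0, 0, 0], [0, 0, 0]]' --rotation '[[0, 0, 0], [0, 0, 0], [0, 0, 0], [0, 0, 0], [0, 0, 0], [0, 0, 0], [0, 0, 0], [0, 0, 0], [0, 0, 0.131], [0, 0, 0.131], [0, 0, 0.131], [0, 0, 0.131], [0, 0, 0.131], [0, 0, 0.131], [0, 0, 0.131], [0, 0, 0.131], [0, 0, 0.131], [0, 0, 0.131], [0, 0, 0.131], [0, 0, 0.131]]' --jaw '[0.7, 0.7, 0.7, 0.7, 0.7, 0.7, 0.7, 0.7, 0.7, 0.7, 0.7, 0.7, 0.7, 0.7, 0.7, 0.7, 0.7, 0.7, 0.7, 0.7]'

```text
time_s: 8.9
tool_pos: [0.4854, 0.3934, 0.5747]
tool_rot: [-180.0, 0.1, -0.3]
force: [-0.2, 0.9, 0.2]
grip_width: 0.0613
grasp_force: 0.0
```

Emit:
send_rows --xyz '[[0.0042, 0.0408, 0], [0.0042, 0.0408, 0], [0.0042, 0.0408, 0], [0.0042, 0.0408, 0], [0.0042, 0.0408, 0], [0.0042, 0.0408, 0], [0.0042, 0.0408, 0], [0.0042, 0.0408, 0], [0.0042, 0.0408, 0], [0.0042, 0.0408, 0], [0.0042, 0.0408, 0], [0.0042, 0.0408, 0], [0.0042, 0.0408, 0], [0.0042, 0.0408, 0], [0.0042, 0.0408, 0], [0.0042, 0.0408, 0], [0.0042, 0.0408, 0], [0.0042, 0.0408, 0], [0.0042, 0.0408, 0], [0.0042, 0.0408, 0]]' --rotation '[[0, 0, 0], [0, 0, 0], [0, 0, 0], [0, 0, 0], [0, 0, 0], [0, 0, 0], [0, 0, 0], [0, 0, 0], [0, 0, 0], [0, 0, 0], [0, 0, 0], [0, 0, 0], [0, 0, 0], [0, 0, 0], [0, 0, 0], [0, 0, 0], [0, 0, 0], [0, 0, 0], [0, 0, 0], [0, 0, 0]]' --jaw '[0.7, 0.7, 0.7, 0.7, 0.7, 0.7, 0.7, 0.7, 0.7, 0.7, 0.7, 0.7, 0.7, 0.7, 0.7, 0.7, 0.7, 0.7, 0.7, 0.7]'

```text
time_s: 10.9
tool_pos: [0.5701, -0.4241, 0.5742]
tool_rot: [-179.9, -0.0, 0.1]
force: [0.6, -0.5, 1.7]
grip_width: 0.061
grasp_force: 0.0
```

Emit:
send_rows --xyz '[[0.002, 0, 0.036], [0, 0, 0.036], [0, 0, 0.036], [0, 0, 0.036], [0, 0, 0.036], [0, 0, 0.036], [0, 0, 0.026], [0, 0, 0.01], [0, 0, 0], [0, 0, 0], [0, 0, 0], [0, 0, 0], [0, 0, 0], [0, 0, 0], [0, 0, 0], [0, 0, 0]]' --rotation '[[0, 0, 0], [0, 0, 0], [0, 0, 0], [0, 0, 0], [0, 0, 0], [0, 0, 0], [0, 0, 0], [0, 0, 0], [0, 0, 0], [0, 0, 0], [0, 0, 0], [0, 0, 0], [0, 0, 0], [0, 0, 0], [0, 0, 0], [0, 0, 0]]' --jaw '[0.7, 0.7, 0.7, 0.7, 0.7, 0.7, 0.7, 0.7, 0.7, 0.1, 0.1, 0.1, 0.1, 0.1, 0.1, 0.1]' --newtons 25

```text
time_s: 12.5
tool_pos: [0.571, -0.4236, 0.3232]
tool_rot: [180.0, -0.0, -0.1]
force: [-0.3, -0.3, 3.0]
grip_width: 0.0277
grasp_force: 25.0
```

Emit:
send_rows --xyz '[[0, 0, -0.02], [0, 0, -0.036], [0, 0, -0.036], [0, 0, -0.036], [0, 0, -0.036], [0, 0, -0.036], [-0.0006, -0.0346, 0], [-0.0006, -0.0346, 0], [-0.0006, -0.0346, 0], [-0.0006, -0.0346, 0], [-0.0006, -0.0346, 0], [-0.0006, -0.0346, 0], [-0.0006, -0.0346, 0], [-0.0006, -0.0346, 0], [-0.0006, -0.0346, 0], [-0.0006, -0.0346, 0], [-0.0006, -0.0346, 0], [-0.0006, -0.0346, 0], [-0.0006, -0.0346, 0], [-0.0006, -0.0346, 0]]' --rotation '[[0, 0, 0], [0, 0, 0], [0, 0, 0], [0, 0, 0], [0, 0, 0], [0, 0, 0], [0, 0, 0], [0, 0, 0], [0, 0, 0], [0, 0, 0], [0, 0, 0], [0, 0, 0], [0, 0, 0], [0, 0, 0], [0, 0, 0], [0, 0, 0], [0, 0, 0], [0, 0, 0], [0, 0, 0], [0, 0, 0]]' --jaw '[0.1, 0.1, 0.1, 0.1, 0.1, 0.1, 0.1, 0.1, 0.1, 0.1, 0.1, 0.1, 0.1, 0.1, 0.1, 0.1, 0.1, 0.1, 0.1, 0.1]'

```text
time_s: 14.5
tool_pos: [0.5626, 0.0624, 0.5221]
tool_rot: [-180.0, 0.1, -0.1]
force: [0.5, -0.4, -3.3]
grip_width: 0.0277
grasp_force: 25.0
```

Emit:
send_rows --xyz '[[0, 0, 0], [0, 0, 0], [0, 0, 0], [0, 0, 0], [0, 0, 0.025], [0, 0, 0.025], [0, 0, 0.025], [0, 0, 0.025]]' --rotation '[[0, 0, 0], [0, 0, 0], [0, 0, 0], [0, 0, 0], [0, 0, 0], [0, 0, 0], [0, 0, 0], [0, 0, 0]]' --jaw '[0.1, 0.1, 0.1, 0.1, 0.1, 0.1, 0.1, 0.1]'

```text
time_s: 15.3
tool_pos: [0.5631, 0.0596, 0.422]
tool_rot: [-180.0, -0.0, -0.2]
force: [-0.8, 0.3, -3.0]
grip_width: 0.0276
grasp_force: 25.0
```

Run:
```python
from h import *
s=cam("scene");t=cam("top")
cv2.imwrite("pics/b1.png",crop(s["image"],230,140,400,330,3))
b=[]
```

```text
(no output)
```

View pics/b1.png

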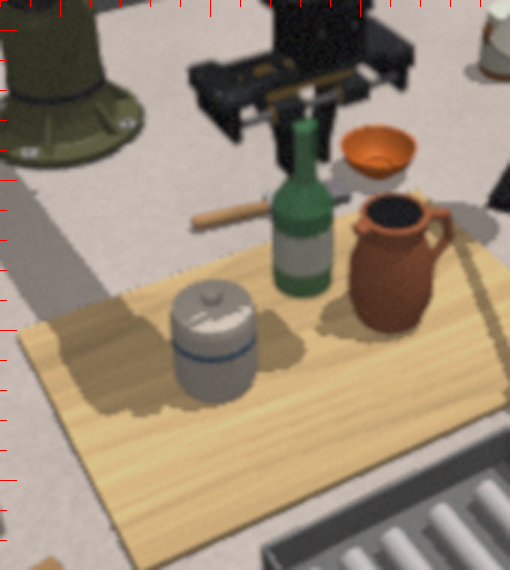

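The bottle hangs upright, base about (301,285) in the crop, between the crock (213,340) and jug (392,265). I set it down.

Emit:
send_rows --xyz '[[0, 0, 0.025], [0, 0, 0.025], [0, 0, 0.015], [0, 0, 0.01], [0, 0, 0.006], [0, 0, 0.003], [0, 0, 0.002], [0, 0, 0]]' --rotation '[[0, 0, 0], [0, 0, 0], [0, 0, 0], [0, 0, 0], [0, 0, 0], [0, 0, 0], [0, 0, 0], [0, 0, 0]]' --jaw '[0.1, 0.1, 0.1, 0.1, 0.1, 0.1, 0.1, 0.1]'

```text
time_s: 16.2
tool_pos: [0.5634, 0.0611, 0.3372]
tool_rot: [-180.0, -0.0, -0.1]
force: [0.3, 0.1, -3.1]
grip_width: 0.0274
grasp_force: 25.0
```

Emit:
send_rows --xyz '[[0, 0, 0.002], [0, 0, 0], [0, 0, 0], [0, 0, 0], [0, 0, 0], [0, 0, -0.02], [0, 0, -0.036], [0, 0, -0.036], [0, 0, -0.036], [0.0042, 0.037, -0.036], [0.0042, 0.037, -0.036], [0.0042, 0.037, 0], [0.0042, 0.037, 0], [0.0042, 0.037, 0], [0.0042, 0.037, 0], [0.0042, 0.037, 0], [0.0042, 0.037, 0], [0.0042, 0.037, 0], [0.0042, 0.037, 0], [0, 0, 0]]' --rotation '[[0, 0, 0], [0, 0, 0], [0, 0, 0], [0, 0, 0], [0, 0, 0], [0, 0, 0], [0, 0, 0], [0, 0, 0], [0, 0, 0], [0, 0, 0], [0, 0, 0], [0, 0, 0], [0, 0, 0], [0, 0, 0], [0, 0, 0], [0, 0, 0], [0, 0, 0], [0, 0, 0], [0, 0, 0], [0, 0, 0]]' --jaw '[0.1, 0.5, 0.5, 0.5, 0.5, 0.5, 0.5, 0.5, 0.5, 1, 1, 1, 1, 1, 1, 1, 1, 1, 1, 1]'

```text
time_s: 18.2
tool_pos: [0.602, -0.313, 0.5315]
tool_rot: [179.8, 0.1, -0.7]
force: [-0.1, -0.2, 0.3]
grip_width: 0.0869
grasp_force: 0.0
```

Run:
```python
from h import *
s=cam("scene");t=cam("top")
c=np.zeros((570,800,3),np.uint8);c[:,:510]=crop(s["image"],230,140,400,330,3);k=crop(t["image"],268,165,364,220,3);c[:165,512:]=k;cv2.imwrite("pics/b2.png",c)
```

```text
(no output)
```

View pics/b2.png

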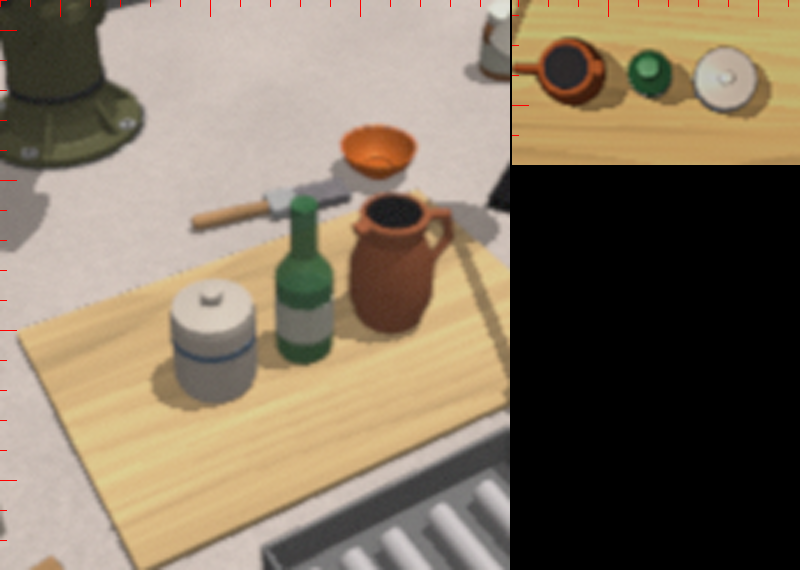

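The bottle stands upright at crop (304,335), between jug and crock without touching. In the inset, jug, bottle and crock lie in one row at (570,70), (650,72) and (725,78). Now the prism.

Emit:
send_rows --xyz '[[0, 0, 0.036], [0, 0, 0.036], [0, 0, 0.036], [0, 0, 0.036], [0, 0, 0.036], [0, 0, 0.036], [0, 0, 0.036], [0, 0, 0.03], [0, 0, 0.012], [0, 0, 0], [0, 0, 0], [0, 0, 0], [0, 0, 0], [0, 0, 0], [0, 0, 0], [0, 0, 0]]' --rotation '[[0, 0, 0], [0, 0, 0], [0, 0, 0], [0, 0, 0], [0, 0, 0], [0, 0, 0], [0, 0, 0], [0, 0, 0], [0, 0, 0], [0, 0, 0], [0, 0, 0], [0, 0, 0], [0, 0, 0], [0, 0, 0], [0, 0, 0], [0, 0, 0]]' --jaw '[1, 1, 1, 1, 1, 1, 1, 1, 1, 1, 0.3, 0.3, 0.3, 0.3, 0.3, 0.3]' --newtons 30

```text
time_s: 19.9
tool_pos: [0.6046, -0.3073, 0.2393]
tool_rot: [179.9, -0.1, -0.1]
force: [-0.0, -1.9, 3.1]
grip_width: 0.0564
grasp_force: 29.4
```

Emit:
send_rows --xyz '[[0, 0, -0.02], [0, 0, -0.036], [0, 0, -0.036], [0, 0, -0.036], [0, 0, -0.022], [0.0077, -0.0335, 0], [0.0077, -0.0335, 0], [0.0077, -0.0335, 0], [0.0077, -0.0335, 0], [0.0077, -0.0335, 0], [0.0077, -0.0335, 0], [0.0077, -0.0335, 0], [0.0077, -0.0335, 0], [0, 0, 0], [0, 0, 0], [0, 0, 0], [0, 0, 0.03], [0, 0, 0.03], [0, 0, 0.03], [0, 0, 0.02]]' --rotation '[[0, 0, 0], [0, 0, 0], [0, 0, 0], [0, 0, 0], [0, 0, 0], [0, 0, 0], [0, 0, 0], [0, 0, 0], [0, 0, 0], [0, 0, 0], [0, 0, 0], [0, 0, 0], [0, 0, 0], [0, 0, 0], [0, 0, 0], [0, 0, 0], [0, 0, 0], [0, 0, 0], [0, 0, 0], [0, 0, 0]]' --jaw '[0.3, 0.3, 0.3, 0.3, 0.3, 0.3, 0.3, 0.3, 0.3, 0.3, 0.3, 0.3, 0.3, 0.3, 0.3, 0.3, 0.3, 0.3, 0.3, 0.3]'

```text
time_s: 21.9
tool_pos: [0.6652, -0.0402, 0.2759]
tool_rot: [-180.0, 0.2, -0.2]
force: [-0.2, 1.1, -2.3]
grip_width: 0.0566
grasp_force: 29.4
```

Emit:
send_rows --xyz '[[0, 0, 0.01], [0, 0, 0.008], [0, 0, 0.005], [0, 0, 0.002], [0, 0, 0]]' --rotation '[[0, 0, 0], [0, 0, 0], [0, 0, 0], [0, 0, 0], [0, 0, 0]]' --jaw '[0.3, 0.3, 0.3, 0.3, 0.3]'

```text
time_s: 22.4
tool_pos: [0.6666, -0.0387, 0.2539]
tool_rot: [-180.0, -0.1, -0.1]
force: [0.1, 0.2, -3.5]
grip_width: 0.0566
grasp_force: 29.4
```

Emit:
send_rows --xyz '[[0, 0, 0.003], [0, 0, 0], [0, 0, 0], [0, 0, 0], [0, 0, -0.02], [0, 0, -0.036], [0, 0, -0.036], [0, 0, -0.036], [0, 0, -0.036], [-0.0168, 0.0356, 0], [-0.0168, 0.0356, 0], [-0.0168, 0.0356, 0], [-0.0168, 0.0356, 0], [-0.0168, 0.0356, 0], [-0.0168, 0.0356, 0], [-0.0168, 0.0356, 0], [-0.0168, 0.0356, 0], [-0.0168, 0.0356, 0], [-0.0168, 0.0356, 0], [-0.0168, 0.0356, 0]]' --rotation '[[0, 0, 0], [0, 0, 0], [0, 0, 0], [0, 0, 0], [0, 0, 0], [0, 0, 0], [0, 0, 0], [0, 0, 0], [0, 0, 0], [0, 0, 0], [0, 0, 0], [0, 0, 0], [0, 0, 0], [0, 0, 0], [0, 0, 0], [0, 0, 0], [0, 0, 0], [0, 0, 0], [0, 0, 0], [0, 0, 0]]' --jaw '[0.3, 1, 1, 1, 1, 1, 1, 1, 1, 1, 1, 1, 1, 1, 1, 1, 1, 1, 1, 1]'

```text
time_s: 24.4
tool_pos: [0.4803, -0.4312, 0.4146]
tool_rot: [-180.0, -0.0, -0.1]
force: [-0.1, -0.3, -0.5]
grip_width: 0.0866
grasp_force: 0.0
```

Emit:
send_rows --xyz '[[0, 0, 0], [0, 0, 0], [0, 0, 0.03], [0, 0, 0.03], [0, 0, 0.03], [0, 0, 0.03]]' --rotation '[[0, 0, 0], [0, 0, 0], [0, 0, 0], [0, 0, 0], [0, 0, 0], [0, 0, 0]]' --jaw '[1, 1, 1, 1, 1, 1]'

```text
time_s: 25.0
tool_pos: [0.4828, -0.4279, 0.2931]
tool_rot: [-179.9, -0.1, 0.1]
force: [-0.6, 0.7, -0.1]
grip_width: 0.0868
grasp_force: 0.0
```

Emit:
send_rows --xyz '[[0, 0, 0.03], [0, 0, 0.024], [0, 0, 0], [0, 0, 0], [0, 0, 0], [0, 0, 0], [0, 0, 0], [0, 0, 0], [0, 0, 0]]' --rotation '[[0, 0, 0], [0, 0, 0], [0, 0, 0], [0, 0, 0], [0, 0, 0], [0, 0, 0], [0, 0, 0], [0, 0, 0], [0, 0, 0]]' --jaw '[1, 1, 1, 0.5, 0.5, 0.5, 0.5, 0.5, 0.5]' --newtons 25

```text
time_s: 25.9
tool_pos: [0.4815, -0.4304, 0.2417]
tool_rot: [179.9, -0.1, -0.1]
force: [0.8, -0.8, 5.7]
grip_width: 0.0658
grasp_force: 25.0
```

Emit:
send_rows --xyz '[[0, 0, -0.02], [0, 0, -0.035], [0, 0, -0.035], [0, 0, -0.035], [0, 0, -0.035], [0, 0, -0.035], [0, 0, -0.035], [0.01144, -0.03494, 0], [0.01144, -0.03494, 0], [0.01144, -0.03494, 0], [0.01144, -0.03494, 0], [0.01144, -0.03494, 0], [0.01144, -0.03494, 0], [0.01144, -0.03494, 0], [0.01144, -0.03494, 0], [0.01144, -0.03494, 0], [0.01144, -0.03494, 0], [0.01144, -0.03494, 0], [0.01144, -0.03494, 0], [0.01144, -0.03494, 0]]' --rotation '[[0, 0, 0], [0, 0, 0], [0, 0, 0], [0, 0, 0], [0, 0, 0], [0, 0, 0], [0, 0, 0], [0, 0, 0], [0, 0, 0], [0, 0, 0], [0, 0, 0], [0, 0, 0], [0, 0, 0], [0, 0, 0], [0, 0, 0], [0, 0, 0], [0, 0, 0], [0, 0, 0], [0, 0, 0], [0, 0, 0]]' --jaw '[0.5, 0.5, 0.5, 0.5, 0.5, 0.5, 0.5, 0.5, 0.5, 0.5, 0.5, 0.5, 0.5, 0.5, 0.5, 0.5, 0.5, 0.5, 0.5, 0.5]'

```text
time_s: 27.9
tool_pos: [0.6303, 0.0256, 0.4695]
tool_rot: [-180.0, 0.1, -0.1]
force: [-0.1, -0.4, -0.9]
grip_width: 0.0658
grasp_force: 25.0
```

Emit:
send_rows --xyz '[[0.01144, -0.03494, 0], [0.01144, -0.03494, 0], [0.01144, -0.03494, 0], [0.01144, -0.03494, 0], [0, 0, 0], [0, 0, 0], [0, 0, 0], [0, 0, 0.033], [0, 0, 0.033], [0, 0, 0.033], [0, 0, 0.033], [0, 0, 0.033], [0, 0, 0.033], [0, 0, 0.008], [0, 0, 0.004], [0, 0, 0]]' --rotation '[[0, 0, 0], [0, 0, 0], [0, 0, 0], [0, 0, 0], [0, 0, 0], [0, 0, 0], [0, 0, 0], [0, 0, 0], [0, 0, 0], [0, 0, 0], [0, 0, 0], [0, 0, 0], [0, 0, 0], [0, 0, 0], [0, 0, 0], [0, 0, 0]]' --jaw '[0.5, 0.5, 0.5, 0.5, 0.5, 0.5, 0.5, 0.5, 0.5, 0.5, 0.5, 0.5, 0.5, 0.5, 0.5, 0.5]'

```text
time_s: 29.5
tool_pos: [0.6768, 0.1632, 0.2617]
tool_rot: [-180.0, -0.1, -0.1]
force: [0.7, 0.1, -2.6]
grip_width: 0.0654
grasp_force: 25.0
```

Emit:
send_rows --xyz '[[0, 0, 0.004], [0, 0, 0.003], [0, 0, 0.002], [0, 0, 0], [0, 0, 0], [0, 0, 0], [0, 0, 0], [0, 0, -0.02], [0, 0, -0.035], [0, 0, -0.035], [0, 0, -0.035], [0, 0, -0.035], [0, 0, -0.035], [0, 0, -0.035], [0, 0, 0], [0, 0, 0]]' --rotation '[[0, 0, 0], [0, 0, 0], [0, 0, 0], [0, 0, 0], [0, 0, 0], [0, 0, 0], [0, 0, 0], [0, 0, 0], [0, 0, 0], [0, 0, 0], [0, 0, 0], [0, 0, 0], [0, 0, 0], [0, 0, 0], [0, 0, 0], [0, 0, 0]]' --jaw '[0.5, 0.5, 0.5, 0.5, 1, 1, 1, 1, 1, 1, 1, 1, 1, 1, 1, 1]'

```text
time_s: 31.1
tool_pos: [0.6764, 0.1635, 0.4819]
tool_rot: [-180.0, -0.1, -0.1]
force: [-0.7, -0.2, -1.1]
grip_width: 0.0869
grasp_force: 0.0
```

Run:
```python
from m import *
s=cam("scene");t=cam("top")
c=np.zeros((600,800,3),np.uint8);a=crop(s["image"],140,140,400,340,3)[:600,:780]
c[:,:480]=cv2.resize(a,(480,369))[:0] if 0 else 0
c[:369,:480]=cv2.resize(a,(480,369));c[:550,485:785]=crop(t["image"],390,140,450,250,5);cv2.imwrite("pics/d1.png",c)
print(blob(t,404,212,22));
```

```text
(404.3123425692695, 212.45675902602852, 198.5, ((404.5395812988281, 212.39605712890625), (14.826054573059082, 14.527543067932129), 84.2894058227539))
```

View pics/d1.png

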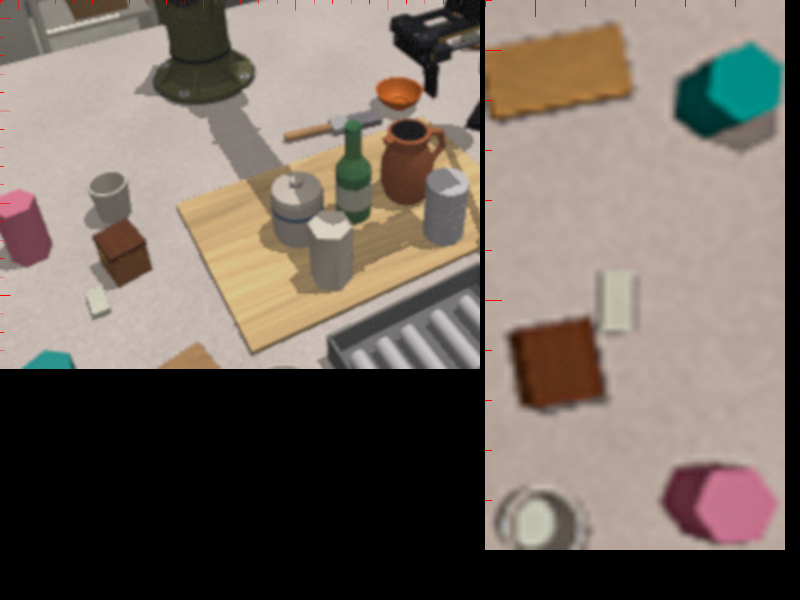

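The picture shows prism (330,250), bottle (353,185) and can (446,205) standing on the board, with cup (109,197) and casket (122,252) still at their old places. Next the cup.

Emit:
send_rows --xyz '[[-0.0204, 0.0283, 0], [-0.0204, 0.0283, 0], [-0.0204, 0.0283, 0], [-0.0204, 0.0283, 0], [-0.0204, 0.0283, 0], [-0.0204, 0.0283, 0], [-0.0204, 0.0283, 0], [-0.0204, 0.0283, 0], [-0.0204, 0.0283, 0], [-0.0204, 0.0283, 0], [-0.0204, 0.0283, 0], [-0.0204, 0.0283, 0], [-0.0204, 0.0283, 0], [-0.0204, 0.0283, 0], [-0.0204, 0.0283, 0], [-0.0204, 0.0283, 0], [0, 0, 0.03], [0, 0, 0.03], [0, 0, 0.03], [0, 0, 0.03]]' --rotation '[[0, 0, 0], [0, 0, 0], [0, 0, 0], [0, 0, 0], [0, 0, 0], [0, 0, 0], [0, 0, 0], [0, 0, 0], [0, 0, 0], [0, 0, 0], [0, 0, 0], [0, 0, 0], [0, 0, 0], [0, 0, 0], [0, 0, 0], [0, 0, 0], [0, 0, 0], [0, 0, 0], [0, 0, 0], [0, 0, 0]]' --jaw '[1, 1, 1, 1, 1, 1, 1, 1, 1, 1, 1, 1, 1, 1, 1, 1, 1, 1, 1, 1]'

```text
time_s: 33.2
tool_pos: [0.3487, -0.2879, 0.3589]
tool_rot: [-179.9, 0.1, -0.0]
force: [0.1, -0.5, -0.3]
grip_width: 0.0872
grasp_force: 0.0
```

Emit:
send_rows --xyz '[[0, 0, 0.03], [0, 0, 0.03], [0, 0, 0], [0, 0, 0]]' --rotation '[[0, 0, 0], [0, 0, 0], [0, 0, 0], [0, 0, 0]]' --jaw '[1, 1, 1, 1]'

```text
time_s: 33.6
tool_pos: [0.3492, -0.2881, 0.301]
tool_rot: [180.0, 0.1, -0.1]
force: [0.6, -0.8, 0.4]
grip_width: 0.0871
grasp_force: 0.0
```

Run:
```python
from h import *
s=cam("scene");cv2.imwrite("pics/e1.png",crop(s["image"],130,180,260,290,5))
print(env.get_obs()["tool_pos"])
```

```text
[ 0.34967846 -0.28856131  0.30190434]
```

View pics/e1.png

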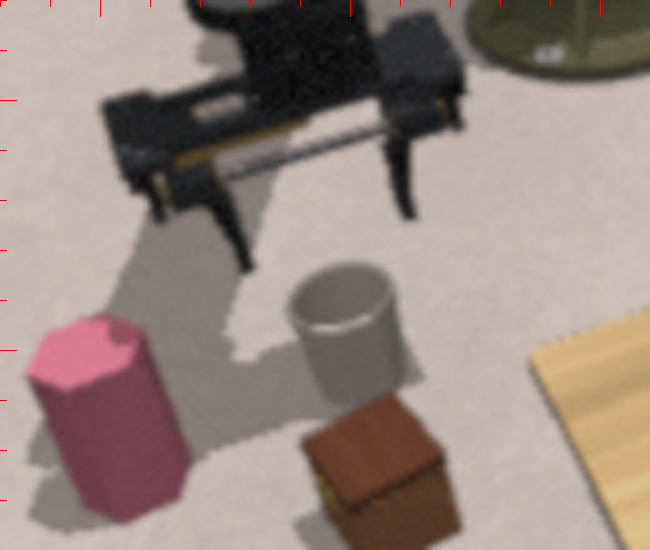

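The cup rim (343,297) lies below and between the fingertips (248,270) and (410,215). I descend and grip.

Emit:
send_rows --xyz '[[0, 0, 0.03], [0, 0, 0.03], [0, 0, 0.026], [0, 0, 0], [0, 0, 0], [0, 0, 0], [0, 0, 0], [0, 0, 0], [0, 0, 0], [0, 0, 0]]' --rotation '[[0, 0, 0], [0, 0, 0], [0, 0, 0], [0, 0, 0], [0, 0, 0], [0, 0, 0], [0, 0, 0], [0, 0, 0], [0, 0, 0], [0, 0, 0]]' --jaw '[1, 1, 1, 1, 0.5, 0.5, 0.5, 0.5, 0.5, 0.5]' --newtons 20

```text
time_s: 34.65
tool_pos: [0.3503, -0.2895, 0.2166]
tool_rot: [179.9, -0.2, -0.1]
force: [-0.1, -1.0, 7.1]
grip_width: 0.0647
grasp_force: 21.2
```

Emit:
send_rows --xyz '[[0, 0, -0.02], [0, 0, -0.03], [0, 0, -0.035], [0, 0, -0.035], [0.0083, -0.0349, 0], [0.0083, -0.0349, 0], [0.0083, -0.0349, 0], [0.0083, -0.0349, 0], [0.0083, -0.0349, 0], [0.0083, -0.0349, 0], [0.0083, -0.0349, 0], [0.0083, -0.0349, 0], [0.0083, -0.0349, 0], [0.0083, -0.0349, 0], [0.0083, -0.0349, 0], [0.0083, -0.0349, 0], [0.0083, -0.0349, 0], [0, 0, 0], [0, 0, 0], [0, 0, 0]]' --rotation '[[0, 0, 0], [0, 0, 0], [0, 0, 0], [0, 0, 0], [0, 0, 0], [0, 0, 0], [0, 0, 0], [0, 0, 0], [0, 0, 0], [0, 0, 0], [0, 0, 0], [0, 0, 0], [0, 0, 0], [0, 0, 0], [0, 0, 0], [0, 0, 0], [0, 0, 0], [0, 0, 0], [0, 0, 0], [0, 0, 0]]' --jaw '[0.5, 0.5, 0.5, 0.5, 0.5, 0.5, 0.5, 0.5, 0.5, 0.5, 0.5, 0.5, 0.5, 0.5, 0.5, 0.5, 0.5, 0.5, 0.5, 0.5]'

```text
time_s: 36.65
tool_pos: [0.4575, 0.1638, 0.3349]
tool_rot: [180.0, 0.1, -0.1]
force: [0.4, -0.8, -1.8]
grip_width: 0.0648
grasp_force: 20.6
```

Emit:
send_rows --xyz '[[0, 0, 0.03], [0, 0, 0.03], [0, 0, 0.025], [0, 0, 0.01], [0, 0, 0.007], [0, 0, 0.004], [0, 0, 0.002], [0, 0, 0]]' --rotation '[[0, 0, 0], [0, 0, 0], [0, 0, 0], [0, 0, 0], [0, 0, 0], [0, 0, 0], [0, 0, 0], [0, 0, 0]]' --jaw '[0.5, 0.5, 0.5, 0.5, 0.5, 0.5, 0.5, 0.5]'

```text
time_s: 37.45
tool_pos: [0.4586, 0.1649, 0.2287]
tool_rot: [-180.0, -0.1, -0.1]
force: [-1.1, -1.0, 2.4]
grip_width: 0.0646
grasp_force: 20.9
```

Emit:
send_rows --xyz '[[0, 0, 0], [0, 0, 0], [0, 0, 0], [0, 0, 0], [0, 0, -0.02], [0, 0, -0.035], [0, 0, -0.035], [0, 0, -0.01], [0, 0, -0.01], [0, 0, -0.01], [0, 0, -0.01], [0, 0, -0.01], [0, 0, -0.01], [0, 0, -0.01], [0, 0, -0.01], [0, 0, -0.01], [0, 0, -0.01], [0, 0, -0.01], [0, 0, -0.01], [0, 0, -0.01]]' --rotation '[[0, 0, 0], [0, 0, 0], [0, 0, 0], [0, 0, 0], [0, 0, 0], [0, 0, 0], [0, 0, 0], [0, 0, -0.135], [0, 0, -0.135], [0, 0, -0.135], [0, 0, -0.135], [0, 0, -0.135], [0, 0, -0.135], [0, 0, -0.135], [0, 0, -0.135], [0, 0, -0.135], [0, 0, -0.135], [0, 0, -0.135], [0, 0, -0.135], [0, 0, -0.135]]' --jaw '[1, 1, 1, 1, 1, 1, 1, 1, 1, 1, 1, 1, 1, 1, 1, 1, 1, 1, 1, 1]'

```text
time_s: 39.45
tool_pos: [0.4577, 0.165, 0.4476]
tool_rot: [180.0, -0.0, 100.8]
force: [0.3, -0.5, 0.4]
grip_width: 0.0871
grasp_force: 0.0
```

Run:
```python
from m import *
t=cam("top");B=blob(t,404,212,22);print(B,plane(t,*B[:2],.067))
o=env.get_obs();p=o["tool_pos"];y=np.radians(o["tool_rot"][2]);print(p,o["tool_rot"])
d=np.array([.480,-.304])-p[:2];print("tool shift",d@[np.cos(y),np.sin(y)],d@[np.sin(y),-np.cos(y)])
```

```text
(404.3025768911055, 212.4571903574397, 200.5, ((404.5395812988281, 212.39605712890625), (14.826054573059082, 14.527543067932129), 84.2894058227539)) [ 0.4768961 -0.3019504  0.067    ]
[0.45808191 0.16511941 0.44933543] [ 1.79851983e+02 -6.13740198e-02  1.01096147e+02]
tool shift -0.4645677756833751 -0.06877649172245318
```

Emit:
send_rows --xyz '[[-0.0332, -0.0049, 0], [-0.0332, -0.0049, 0], [-0.0332, -0.0049, 0], [-0.0332, -0.0049, 0], [-0.0332, -0.0049, 0], [-0.0332, -0.0049, 0], [-0.0332, -0.0049, 0], [-0.0332, -0.0049, 0], [-0.0332, -0.0049, 0], [-0.0332, -0.0049, 0], [-0.0332, -0.0049, 0], [-0.0332, -0.0049, 0], [-0.0332, -0.0049, 0], [-0.0332, -0.0049, 0], [0, 0, 0], [0, 0, 0.03], [0, 0, 0.03], [0, 0, 0.03], [0, 0, 0.03], [0, 0, 0.01]]' --rotation '[[0, 0, 0], [0, 0, 0], [0, 0, 0], [0, 0, 0], [0, 0, 0], [0, 0, 0], [0, 0, 0], [0, 0, 0], [0, 0, 0], [0, 0, 0], [0, 0, 0], [0, 0, 0], [0, 0, 0], [0, 0, 0], [0, 0, 0], [0, 0, 0], [0, 0, 0], [0, 0, 0], [0, 0, 0], [0, 0, 0]]' --jaw '[1, 1, 1, 1, 1, 1, 1, 1, 1, 1, 1, 1, 1, 1, 1, 1, 1, 1, 1, 1]'

```text
time_s: 41.5
tool_pos: [0.4743, -0.3027, 0.3141]
tool_rot: [-179.8, -0.2, 100.4]
force: [-0.1, 0.2, 0.8]
grip_width: 0.0869
grasp_force: 0.0
```

Run:
```python
from h import *
s=cam("scene");t=cam("top");c=np.zeros((600,800,3),np.uint8)
c[:480,:480]=crop(s["image"],140,200,260,320,4);c[:280,482:796]=cv2.resize(crop(t["image"],268,130,425,270,2),(314,280))
c[285:600,485:785]=crop(s["image"],270,180,370,285,3);cv2.imwrite("pics/f1.png",c)
print(env.get_obs()["tool_pos"],env.get_obs()["tool_rot"])
```

```text
[ 0.47475659 -0.30348417  0.31601809] [-1.79863094e+02 -1.02555624e-01  1.00468672e+02]
```

View pics/f1.png

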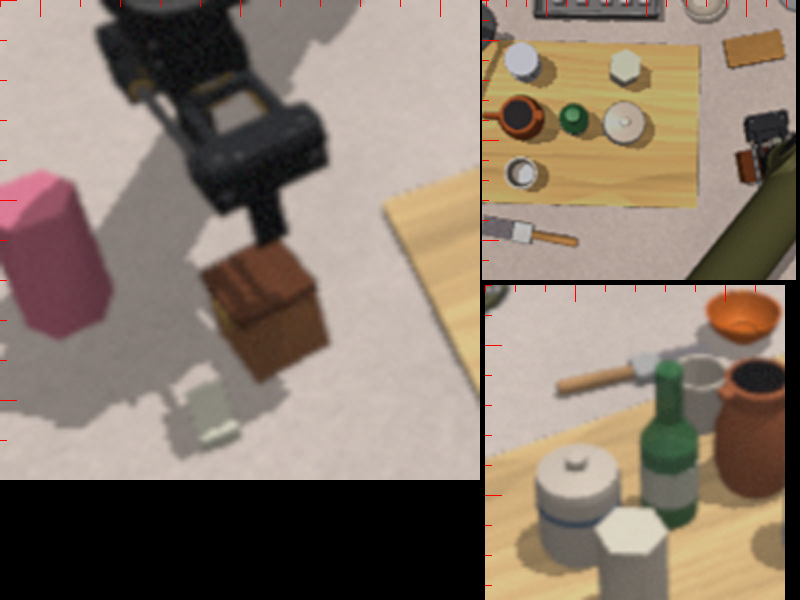

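Casket (265,300) sits under the fingers. The overview shows can, prism, bottle and cup standing at (522,60), (625,65), (573,118) and (521,172). I close on the casket.

Emit:
send_rows --xyz '[[0, 0.004, 0.03], [0, 0, 0.03], [0, 0, 0.03], [0, 0, 0.02], [0, 0, 0], [0, 0, 0], [0, 0, 0], [0, 0, 0], [0, 0, 0], [0, 0, 0], [0, 0, 0]]' --rotation '[[0, 0, 0], [0, 0, 0], [0, 0, 0], [0, 0, 0], [0, 0, 0], [0, 0, 0], [0, 0, 0], [0, 0, 0], [0, 0, 0], [0, 0, 0], [0, 0, 0]]' --jaw '[1, 1, 1, 1, 1, 0.5, 0.5, 0.5, 0.5, 0.5, 0.5]' --newtons 25

```text
time_s: 42.7
tool_pos: [0.4789, -0.3043, 0.2085]
tool_rot: [179.9, 0.0, 100.5]
force: [-2.6, 1.1, 7.1]
grip_width: 0.0652
grasp_force: 25.0
```

Emit:
send_rows --xyz '[[0, 0, -0.02], [0, 0, -0.03], [0, 0, -0.035], [0, 0, -0.035], [0, 0, 0], [0, 0, 0], [0.026, 0.013, 0], [0.026, 0.013, 0], [0.026, 0.013, 0], [0.026, 0.013, 0], [0.026, 0.013, 0], [0.026, 0.013, 0], [0, 0, 0], [0, 0, 0], [0, 0, 0], [0, 0, 0.025], [0, 0, 0.025], [0, 0, 0.025], [0, 0, 0.02], [0, 0, 0.008]]' --rotation '[[0, 0, 0], [0, 0, 0], [0, 0, 0], [0, 0, 0], [0, 0, 0.0915], [0, 0, 0.0915], [0, 0, 0], [0, 0, 0], [0, 0, 0], [0, 0, 0], [0, 0, 0], [0, 0, 0], [0, 0, 0], [0, 0, 0], [0, 0, 0], [0, 0, 0], [0, 0, 0], [0, 0, 0], [0, 0, 0], [0, 0, 0]]' --jaw '[0.5, 0.5, 0.5, 0.5, 0.5, 0.5, 0.5, 0.5, 0.5, 0.5, 0.5, 0.5, 0.5, 0.5, 0.5, 0.5, 0.5, 0.5, 0.5, 0.5]'

```text
time_s: 44.7
tool_pos: [0.5554, -0.1488, 0.2224]
tool_rot: [-179.8, -0.0, 89.9]
force: [-0.1, -0.9, -2.4]
grip_width: 0.0651
grasp_force: 25.0
```

Emit:
send_rows --xyz '[[0, 0, 0.003], [0, 0, 0.002], [0, 0, 0]]' --rotation '[[0, 0, 0], [0, 0, 0], [0, 0, 0]]' --jaw '[0.5, 0.5, 0.5]'

```text
time_s: 45.0
tool_pos: [0.5572, -0.1487, 0.2207]
tool_rot: [179.9, 0.0, 89.9]
force: [0.5, 0.2, -2.6]
grip_width: 0.0654
grasp_force: 25.0
```

Emit:
send_rows --xyz '[[0, 0, 0.001], [0, 0, 0], [0, 0, 0], [0, 0, 0], [0, 0, 0], [0, 0, -0.02], [0, 0, -0.036], [0, 0, -0.036], [0, 0, -0.036], [0, 0, -0.036], [0, 0, -0.036], [0, 0, -0.036], [0, 0, -0.036], [0, 0, -0.036], [0, 0, -0.036], [0, 0, 0]]' --rotation '[[0, 0, 0], [0, 0, 0], [0, 0, 0], [0, 0, 0], [0, 0, 0], [0, 0, 0], [0, 0, 0], [0, 0, 0], [0, 0, 0], [0, 0, 0], [0, 0, 0], [0, 0, 0], [0, 0, 0], [0, 0, 0], [0, 0, 0], [0, 0, 0]]' --jaw '[0.5, 1, 1, 1, 1, 1, 1, 1, 1, 1, 1, 1, 1, 1, 1, 1]'

```text
time_s: 46.6
tool_pos: [0.5572, -0.1486, 0.5671]
tool_rot: [179.5, 0.1, 90.0]
force: [1.0, -0.8, -0.5]
grip_width: 0.0868
grasp_force: 0.0
```

Run:
```python
from h import *
s=cam("scene");t=cam("top");c=np.zeros((600,800,3),np.uint8)
c[:600,:400]=cv2.resize(crop(s["image"],240,170,400,320,4),(400,375)) if 0 else 0
c[:380,:800]=cv2.resize(crop(t["image"],190,120,400,220,4),(800,380));c[382:600,:400]=cv2.resize(s["image"][130:335,180:556],(400,218));cv2.imwrite("pics/g1.png",c)
print(env.get_obs()["tool_pos"])
```

```text
[ 0.55689359 -0.14803489  0.56266238]
```

View pics/g1.png

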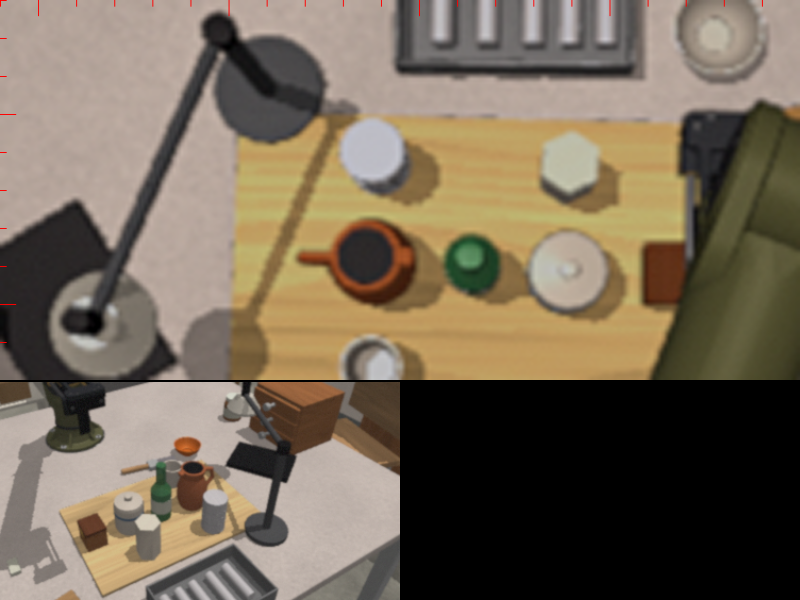

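The board reads: can (372,150), prism (570,160), jug (370,258), bottle (472,262), crock (568,270), casket (663,272) and cup (373,362), all upright. The lamp knob is at (80,322), i.e. image (211,204.5). I move above the knob and check the placings from there.

Emit:
send_rows --xyz '[[0.0338, -0.0043, 0], [0.0338, -0.0043, 0], [0.0338, -0.0043, 0], [0.0338, -0.0043, 0], [0.0338, -0.0043, 0], [0.0338, -0.0043, 0], [0.0338, -0.0043, 0], [0.0338, -0.0043, 0], [0.0338, -0.0043, 0], [0.0338, -0.0043, 0], [0.0338, -0.0043, 0], [0.0338, -0.0043, 0], [0.0338, -0.0043, 0], [0.0338, -0.0043, 0], [0.0338, -0.0043, 0], [0.0338, -0.0043, 0], [0, 0, 0], [0, 0, 0]]' --rotation '[[0, 0, 0], [0, 0, 0], [0, 0, 0], [0, 0, 0], [0, 0, 0], [0, 0, 0], [0, 0, 0], [0, 0, 0], [0, 0, 0], [0, 0, 0], [0, 0, 0], [0, 0, 0], [0, 0, 0], [0, 0, 0], [0, 0, 0], [0, 0, 0], [0, 0, 0], [0, 0, 0]]' --jaw '[1, 1, 1, 1, 1, 1, 1, 1, 1, 1, 1, 1, 1, 1, 1, 1, 1, 1]'

```text
time_s: 48.5
tool_pos: [0.4876, 0.3941, 0.5599]
tool_rot: [-179.9, 0.2, 90.1]
force: [-0.2, -0.6, -0.3]
grip_width: 0.0871
grasp_force: 0.0
```

Run:
```python
from m import *
t=cam("top");cv2.imwrite("pics/h1.png",crop(t["image"],265,140,395,235,6))
print(env.get_obs()["tool_pos"])
for n,z,u,v in [("cup",.084,288.4,216),("can",.122,287.6,159.5),("prism",.122,339.6,161.6),("bottle",.197,314.5,187.5),("casket",.079,365,191.5)]:
    print(n,plane(t,u,v,z))
```

```text
[0.48822058 0.39257986 0.56079682]
cup [0.45574414 0.15866136 0.084     ]
can [0.67466166 0.16257765 0.122     ]
prism [ 0.66921828 -0.03942011  0.122     ]
bottle [0.56098844 0.05452086 0.197     ]
casket [ 0.55752124 -0.14340489  0.079     ]
```

View pics/h1.png

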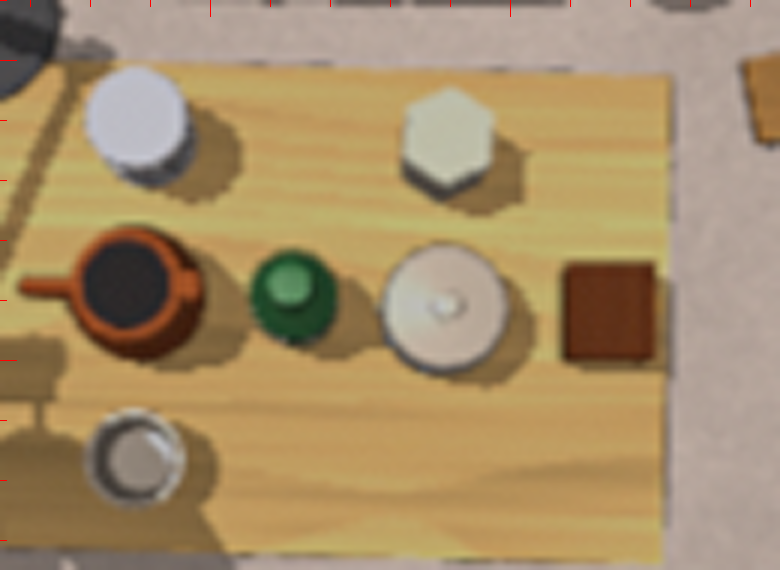

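All five sit square and aligned: can (137,117), prism (448,135), bottle (293,290), casket (609,312) and cup (136,458), with the jug at (137,290) and the crock at (445,307). Now I grip the knob.

Emit:
send_rows --xyz '[[0, 0, 0.02], [0, 0, 0.02], [0, 0, 0.02], [0, 0, 0.016], [0, 0, 0], [0, 0, 0], [0, 0, 0], [0, 0, 0], [0, 0, 0], [0, 0, 0], [0, 0, 0], [0, 0, 0], [0, 0, 0], [0, 0, 0], [0, 0, 0], [0, 0, 0]]' --rotation '[[0, 0, 0], [0, 0, 0], [0, 0, 0], [0, 0, 0], [0, 0, 0], [0, 0, 0], [0, 0, 0], [0, 0, 0], [0, 0, 0], [0, 0, 0], [0, 0, 0], [0, 0, 0], [0, 0, 0], [0, 0, 0], [0, 0, 0], [0, 0, 0]]' --jaw '[1, 1, 1, 1, 0.1, 0.1, 0.1, 0.1, 0.1, 0.1, 0.1, 0.1, 0.1, 0.1, 0.1, 0.1]' --newtons 8

```text
time_s: 50.15
tool_pos: [0.4886, 0.3925, 0.4863]
tool_rot: [179.9, 0.0, 89.9]
force: [4.2, -1.0, -1.7]
grip_width: 0.0254
grasp_force: 8.0
```

Run:
```python
import numpy as np
from cell import env
print(env.get_obs()["tool_pos"])
P=np.array([.760,.288]);k=env.get_obs()["tool_pos"][:2];d=k-P;r=np.linalg.norm(d);a0=np.arctan2(d[1],d[0]);e=np.radians(228.5);print(r,np.degrees(a0))
n=19;c=[P+r*np.array([np.cos(a),np.sin(a)]) for a in np.linspace(a0,e,n+1)];print(c[-1])
print([[round(float(b[1]-a[1]),4),round(float(b[0]-a[0]),4),0] for a,b in zip(c,c[1:])])
```

```text
[0.48861639 0.39254858 0.48630958]
0.2908254992109458 158.93118002330365
[0.56729319 0.07018458]
[[-0.0175, -0.0061, 0], [-0.0179, -0.005, 0], [-0.0182, -0.0038, 0], [-0.0184, -0.0027, 0], [-0.0185, -0.0015, 0], [-0.0186, -0.0003, 0], [-0.0186, 0.0009, 0], [-0.0185, 0.0021, 0], [-0.0183, 0.0032, 0], [-0.0181, 0.0044, 0], [-0.0177, 0.0055, 0], [-0.0173, 0.0067, 0], [-0.0169, 0.0078, 0], [-0.0164, 0.0088, 0], [-0.0158, 0.0099, 0], [-0.0151, 0.0108, 0], [-0.0144, 0.0118, 0], [-0.0136, 0.0127, 0], [-0.0128, 0.0135, 0]]
```

Emit:
send_rows --xyz '[[-0.0175, -0.0061, 0], [-0.0179, -0.005, 0], [-0.0182, -0.0038, 0], [-0.0184, -0.0027, 0], [-0.0185, -0.0015, 0], [-0.0186, -0.0003, 0], [-0.0186, 0.0009, 0], [-0.0185, 0.0021, 0], [-0.0183, 0.0032, 0], [-0.0181, 0.0044, 0], [-0.0177, 0.0055, 0], [-0.0173, 0.0067, 0], [-0.0169, 0.0078, 0], [-0.0164, 0.0088, 0], [-0.0158, 0.0099, 0], [-0.0151, 0.0108, 0], [-0.0144, 0.0118, 0], [-0.0136, 0.0127, 0], [-0.0128, 0.0135, 0], [0, 0, 0]]' --rotation '[[0, 0, 0], [0, 0, 0], [0, 0, 0], [0, 0, 0], [0, 0, 0], [0, 0, 0], [0, 0, 0], [0, 0, 0], [0, 0, 0], [0, 0, 0], [0, 0, 0], [0, 0, 0], [0, 0, 0], [0, 0, 0], [0, 0, 0], [0, 0, 0], [0, 0, 0], [0, 0, 0], [0, 0, 0], [0, 0, 0]]' --jaw '[0.1, 0.1, 0.1, 0.1, 0.1, 0.1, 0.1, 0.1, 0.1, 0.1, 0.1, 0.1, 0.1, 0.1, 0.1, 0.1, 0.1, 0.1, 0.1, 0.1]'

```text
time_s: 52.15
tool_pos: [0.5654, 0.0596, 0.486]
tool_rot: [-179.4, 0.8, 89.3]
force: [-13.7, -16.5, 7.3]
grip_width: 0.0212
grasp_force: 11.2
```

Emit:
send_rows --xyz '[[0, 0, 0], [0, 0, 0], [0, 0, 0], [0, 0, 0], [0, 0, 0], [0, 0, 0], [0, 0, 0], [0, 0, -0.02], [0, 0, -0.03], [0, 0, -0.03], [0, 0, -0.03], [0, 0, 0], [0, 0, 0]]' --rotation '[[0, 0, 0], [0, 0, 0], [0, 0, 0], [0, 0, 0], [0, 0, 0], [0, 0, 0], [0, 0, 0], [0, 0, 0], [0, 0, 0], [0, 0, 0], [0, 0, 0], [0, 0, 0], [0, 0, 0]]' --jaw '[0.1, 0.1, 0.1, 0.7, 0.7, 0.7, 0.7, 0.7, 0.7, 0.7, 0.7, 0.7, 0.7]'

```text
time_s: 53.45
tool_pos: [0.5668, 0.0695, 0.5966]
tool_rot: [179.9, 0.0, 89.9]
force: [0.3, -0.4, 0.2]
grip_width: 0.0608
grasp_force: 0.0
```

Emit:
send_rows --xyz '[[0.04, -0.02, 0], [0.04, -0.02, 0], [0.04, -0.02, 0], [0.04, -0.02, 0], [0.04, -0.02, 0], [0.04, -0.01, 0], [0.04, -0.01, 0], [0.04, 0, 0], [0, 0, 0]]' --rotation '[[0, 0, 0], [0, 0, 0], [0, 0, 0], [0, 0, 0], [0, 0, 0], [0, 0, 0], [0, 0, 0], [0, 0, 0], [0, 0, 0]]' --jaw '[1, 1, 1, 1, 1, 1, 1, 1, 1]'

```text
time_s: 54.35
tool_pos: [0.4439, 0.3975, 0.5922]
tool_rot: [-179.8, 0.2, 90.6]
force: [-0.4, 0.9, -0.0]
grip_width: 0.0869
grasp_force: 0.0
```

Run:
```python
from h import *
s=cam("scene");t=cam("top");c=np.zeros((600,800,3),np.uint8)
c[:400]=cv2.resize(t["image"][120:240,180:420],(800,400));c[400:600,:400]=cv2.resize(s["image"][130:330,180:580],(400,200))
c[400:600,402:702]=cv2.resize(s["image"][190:290,260:410],(300,200));cv2.imwrite("pics/i1.png",c)
print(proj(t,[.56,.0636,.337]))
```

```text
(np.float64(310.78177776267694), np.float64(184.3222637667468))
```

View pics/i1.png

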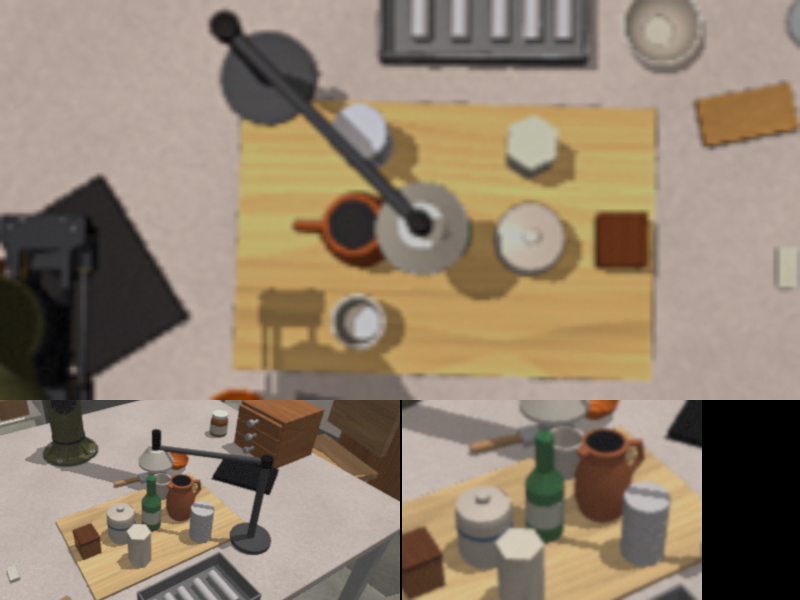

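The final view shows the lamp knob at (420,224), i.e. image (306,187), about 18 mm from the board's middle and inside the 45 mm limit. All five things stand upright in place, jug and crock unmoved, bystanders undisturbed and the gripper is clear. I hand it in.

```bash
python3 -c "
from cell import env
print(env.sign_off())"
```

```text
the job is handed in; nothing more can be done
None
```

The job is handed in, with no verdict returned: by the last camera check bottle, cup, can, prism and casket stand upright in their places on the board, and the lamp knob is about 18 mm from the board's middle (45 mm allowed).

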